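Turn the bedside medicine turntable so the night bottle faces the bed

ROBOT

A 7-joint arm with a two-finger parallel gripper is mounted at the origin on the work surface. World frame = base frame: x ahead of the robot, y to its left, z up, the work surface at z = 0. Lengths are in m, angles in degrees, forces in N, time in s.
With the tool pointing down it reaches from about 0.425 to 0.825 m from the base axis. Payload 3.6 kg.
Tool frame: the origin (TCP) lies midway between the tips of the shut fingers; the grasp point (between the pads) lies 19 mm behind it; z points along the fingers, y is the direction in which the jaws open and shut (so a half turn about z gives the same grasp; the last joint's range is limited). The gripper opens to 85 mm and grips with 20 to 120 N. Pads are 22 mm wide; open, the fingers measure 114 mm over their backs; the gripper's body (76 mm by 85 mm) begins 54 mm behind the grasp point. The pads swing forward as they close: fully open they stand 13 mm farther back than shut.
Start: joints at [73.883, 35.231, -0.722, 81.555, 0.464, 63.22, -2.315], TCP at [0.164, -0.629, 0.231] pointing down, gripper open.
Joint ranges: [-178.69, 178.69], [-17.37, 117.87], [-77.05, 75.6], [15.02, 138.74], [-78.02, 258.01], [0.78, 113.62], [-162.83, 162.83]. Speed limits (degrees/s): [159.86, 159.86, 180, 180, 180, 180, 180].

INTERFACE

Orientations are given as [roll, pitch, yaw] about the fixed x, y, z axes, in that order (R = Rz(yaw) Ry(pitch) Rx(roll)).
In Python, from plant import sense, imaging, manip gives the robot as it stands.
- The arm moves only by the tool jog_arm, never from a script. Its argument "moves" is a list of rows, each a list of 7 numbers: the shift along the tool's x, y, z in mm, then the turn, a rotation vector about the tool's x, y, z in degrees, then the finger opening in mm, from 0 to 85.4. In form: [[dx, dy, dz, ax, ay, az, claw], ...]. A call has exactly 8 rows; each row is the pose to reach, as a shift and turn from the pose commanded when the call began, along the tool's axes at that moment; what a row does not reach only later rows make up. A row lasts 1/8 s, in which the tool goes at most 62.5 mm and 10.7 degrees, less where a joint would pass 70% of its speed; a pose out of reach is approached as far as the arm can. A call with a gripper value outside its range is refused whole. The fingers move at their own pace and stop on an object; "newtons" is the grip in N (left out, the last holds). Time passes only in rows, so rows that repeat a pose let the fingers close, or fill a call up. It gives the time, the measured TCP pose, the force and the opening at its end, in the units of the state.
- sense(): the state, without advancing time (a new reading comes with each control period).
- imaging.snapshot(name): name is "side" or "top" or "wrist"; returns a dict with "color" (384x512x3 uint8, red, green, blue), "fx", "fy", "cx", "cy" (pixels), "distortion" ([k1, k2, p1, p2, k3] as OpenCV has them; the pictures are not rectified), "R" (3x3) and "t" (3): a world point X has camera coordinates R X + t. Camera axes: x right, y down, z forward; pixel columns grow to the right and rows downward; lengths in m; the calibration is good to about 2 mm. A picture is of the moment at which its call begins. There is no depth.
- manip.job_done(): hands the job in, once; it reports no verdict.
Trained networks look in a picture, given as the dict that the camera call returned (one of the last four; its "shot" number tells which), for a name from the list of things; names that differ only in an ending like _2 or _b are one class to them, and where a whole thing is asked for, a point or a joint stands for the part that bears it (a point fixed in the world has none). Each returns a list of dicts, best first, with "confidence" (0 to 1); they miss things now and then, are a little off and sometimes report something else, mostly with a low value. They report only what shows in the picture. A call takes as long as a camera call.
- imaging.trace(picture, name): "mask" (384x512 bool, what is visible of it) and "bbox" ([left, top, right, bottom] in pixels, round what is visible of it).
The state is a dict: "t": time; "joint_pos": joint angles; "dq": joint speeds; "joint_efforts": joint torques, N m; "eef_pos": TCP position; "eef_rot": TCP orientation; "ft_force": force on the tool from outside, world axes, zero at the start; "wrist_torque": the same for the moment, N m; "width": finger opening in m.
Only numpy, scipy, OpenCV 4.12 (cv2) and the standard library are available. Lean on these libraries where they do the work, as an engineer would, in place of code of your own. Each camera call takes 0.05 s, during which the arm holds its last target.

TASK

Make the night medicine easy to find in the dark: turn the round white turntable by pushing the grips on its rim with the fingertips until the amber bottle with the red cap stands at the front, in line with the turntable's centre and straight towards the bed, which lies beyond the far edge of the board from the robot. Turn it gently and only push it: do not grip the rim, do not touch, lift or tip any of the bottles, and leave everything else on the board where it is. Leave the turntable standing still.

Things in the scene. Friction and masses are not known exactly. Their poses are not given: they have to be found in the camera images.
- mat: Square cork mat, 290 x 290 x 3 mm, fixed on the pine board under the turntable, with the turntable's axis over its centre. Origin: centre of its underside. +x of the mat and of the world points straight to the bed ('front'); the mat never turns
- axis (a point): Point on the turntable's upright axis, 43 mm above the board
- turntable: White plastic turntable, 280 mm across, lip 4 mm thick all round, eight dark-sleeved finger grips on the rim. Turns both ways without end with light friction (under 1 N at the rim) and stays where it is left. Origin: on the axis, at its underside, 23 mm above the board; inner floor 28 mm, top of lip and grips 58 mm above the board. Stands on a fixed grey foot 210 mm across. x: through one grip; z up
- grip (a point): Centre of one of the eight finger grips, 43 mm above the board, 141 mm from the axis; the others follow every 45 degrees. Each is an upright round post with a dark rubber sleeve, 28 mm in diameter, set in the rim, 23 to 58 mm above the board, standing out to 155 mm from the axis; clear gap between neighbours along the rim about 80 mm
- bottle_red_mid (a point): The marked bottle: amber pill bottle with a paper label and a ribbed RED cap, 66 mm tall and 41 mm across; loose, stands upright on the turntable about 55 to 90 mm from its axis. Point on its own axis, half-way up (33 mm above the turntable's floor); z up
- bottle_white_mid (a point): Amber pill bottle with a paper label and a white cap, 66 mm tall and 41 mm across; loose, stands upright on the turntable about 55 to 90 mm from its axis. Point on its own axis, half-way up (33 mm above the turntable's floor); z up
- bottle_blue_mid (a point): White pill bottle with a blue band and a blue cap, 60 mm tall and 45 mm across; loose, stands upright on the turntable about 55 to 90 mm from its axis. Point on its own axis, half-way up (30 mm above the turntable's floor); z up
- bottle_green_mid (a point): Green glass bottle with a paper label and a smaller black cap, 68 mm tall and 36 mm across; loose, stands upright on the turntable about 55 to 90 mm from its axis. Point on its own axis, half-way up (34 mm above the turntable's floor); z up
- bottle_red: Same bottle with the red cap; origin at the centre of its underside
- bottle_white: Same bottle with the white cap; origin at the centre of its underside
- bottle_blue: Same bottle with the blue cap; origin at the centre of its underside
- bottle_green: Same bottle with the black cap; origin at the centre of its underside
- bin_lip (a point): Middle of the upper edge of the clear tilt-out bin of the grey medicine box (240 wide, 150 deep, 200 mm tall, carrying loop to 224 mm, fixed on the board to the robot's right, its front towards the bed). The bin may be tilted out a little; leave it so
- mug: White ceramic mug, 80 mm across, 95 mm tall, loose; origin: centre of its underside
- bowl: Small orange plastic bowl, 120 mm across, 45 mm tall, loose; origin: centre of its underside
- torch: Black torch lying across, 160 mm long, 40 mm thick, its rubber press button towards the bed, loose; origin: under its middle
- hair_grip: Steel hair grip, 65 x 15 x 5 mm, loose, lying flat; origin: under its middle
- alarm_clock: White alarm clock, 50 x 120 x 70 mm, loose; origin: centre of its underside

How it is judged (in metres and radians):
On the way:
1. the fingers push the turntable (contact force between the fingers and turntable above 0.1 N), for 0.02 s.
At the end, for the whole second after the job is handed in: The red-capped bottle stands 45 mm or more to the bed side of the axis and within 18 mm of the line from the axis straight to the bed; turntable still; all four bottles upright (0.1 rad) on its floor, within 110 mm of the axis; bin and all bystanders within 20 mm of their start (x of bottle_red_mid in the frame of mat above 0.045 m and y of bottle_red_mid in the frame of mat between -0.018 and 0.018 m and angular speed of turntable below 0.05 rad/s and linear speed of bottle_red below 0.01 m/s and angle between each of bottle_red_mid, bottle_white_mid, bottle_blue_mid, bottle_green_mid's own z axis and vertical below 0.1 rad and horizontal distance between each of bottle_red_mid, bottle_white_mid, bottle_blue_mid, bottle_green_mid and axis below 0.11 m and height (world z) of bottle_red_mid between 0.057 and 0.065 m and height (world z) of bottle_white_mid between 0.057 and 0.065 m and height (world z) of bottle_blue_mid between 0.054 and 0.062 m and height (world z) of bottle_green_mid between 0.058 and 0.066 m and distance of each of mug, bowl, torch, hair_grip, alarm_clock, bin_lip from where it was at the start of the episode below 0.02 m); the robot touches nothing.
It fails at once if a bottle is touched by the robot (over 0.5 N) (contact force between any of the fingers, the arm and bottle_red above 0.5 N or contact force between any of the fingers, the arm and bottle_white above 0.5 N or contact force between any of the fingers, the arm and bottle_blue above 0.5 N or contact force between any of the fingers, the arm and bottle_green above 0.5 N).
It fails at once if a bottle is lifted over 12 mm off the floor of the turntable, or tipped over 0.35 rad (height (world z) of any of bottle_red_mid, bottle_white_mid above 0.073 m or height (world z) of bottle_blue_mid above 0.07 m or height (world z) of bottle_green_mid above 0.074 m or angle between any of bottle_red_mid, bottle_white_mid, bottle_blue_mid, bottle_green_mid's own z axis and vertical above 0.35 rad).
It fails at once if the turntable is gripped or forced: the robot's fingers press on it with more than 25 N (contact force between the fingers and turntable above 25 N).
It fails at once if the turntable is spun roughly (faster than 3 rad/s) (angular speed of turntable above 3 rad/s).
It fails at once if another thing on the board, or the medicine bin, is moved by more than 20 mm (distance of any of mug, bowl, torch, hair_grip, alarm_clock, bin_lip from where it was at the start of the episode above 0.02 m).
It also fails if it takes over 72 s, if anything falls off the work surface, if the arm or the gripper's body presses on something with over 40 N, if the wrist force passes 120 N, or if a joint passes its speed limit or range.

## Working session

There is one attempt and no reset: what is moved stays moved. The work goes in short steps, Python scripts to look and compute and a tool call to move; the robot and the scene stay as the last step left them, time stands still between calls to the robot, and variables do not carry over. Pictures are saved under pics/ and viewed, and the job is handed in when it is done.

Besides the shell and the picture viewer there is one more tool, called after "Request:" by a JSON object that holds its "api" and its "payload", one argument or row to a line. jog_arm: Moves the arm, as the interface text tells. Its arguments: {"type":"object","properties":{"moves":{"type":"array","items":{"type":"array","items":{"type":"number"}}},"newtons":{"type":"number"}},"required":["moves"]}

```bash
mkdir -p pics; cat > h.py <<'E'
import numpy as np, cv2
from plant import sense, imaging, manip
def K(p): return np.array([[p["fx"],0,p["cx"]],[0,p["fy"],p["cy"]],[0,0,1]])
def save(p,n): cv2.imwrite(f"pics/{n}.png",p["color"][:,:,::-1])
def proj(p,X):
    r,_=cv2.Rodrigues(np.array(p["R"])); return cv2.projectPoints(np.array(X,float).reshape(-1,1,3),r,np.array(p["t"],float),K(p),np.array(p["distortion"],float))[0].reshape(-1,2)
def ray(p,uv,z):
    u=cv2.undistortPoints(np.array(uv,float).reshape(-1,1,2),K(p),np.array(p["distortion"],float)).reshape(-1,2)
    R=np.array(p["R"]);t=np.array(p["t"]);C=-R.T@t
    d=(R.T@np.c_[u,np.ones(len(u))].T).T
    return C+d*((z-C[2])/d[:,2])[:,None]
E
python3 - <<'E'
from h import *
print(sense())
for n in("side","top"):
    p=imaging.snapshot(n);save(p,n+"0");print(n,-np.array(p["R"]).T@p["t"])
    for o in("turntable","mat","bottle_red","grip"):
        for d in imaging.trace(p,o)[:2]:
            v=np.argwhere(d["mask"]);print(o,d["confidence"],d["bbox"],v.mean(0)[::-1])
E
```

```text
{'t': 0.0, 'joint_pos': array([73.88255221, 35.28939777, -0.72437435, 81.64326479,  0.46585089,
       63.21957665, -2.31629008]), 'dq': array([ 0.05895681,  0.10003072, -0.01205332, -0.02424109,  0.0280118 ,
        0.0286288 , -0.01321245]), 'joint_efforts': array([-2.11944935e-04, -4.69210875e+01,  2.58845966e-01, -1.71035761e+01,
        9.79091681e-03,  9.70826077e-03,  7.82232348e-06]), 'eef_pos': array([ 0.16365227, -0.62825269,  0.23012518]), 'eef_rot': array([-1.79850692e+02,  2.90268686e-03,  1.46034291e+01]), 'ft_force': array([-0.17595498, -0.43415874,  0.58414325]), 'wrist_torque': array([0.03296007, 0.03558417, 0.06509802]), 'width': 0.08525995091349996}
side [ 0.39813783 -0.96649288  0.96402767]
turntable 0.9 [171.9, 158.8, 278.7, 238.8] [225.4252973  200.66508108]
mat 0.56 [174.0, 182.3, 282.6, 251.9] [226.17769784 231.53093525]
mat 0.2 [195.9, 174.2, 207.1, 199.1] [198.74829932 183.69387755]
bottle_red 0.85 [199.2, 192.2, 214.2, 220.4] [206.78857143 203.93714286]
grip 0.68 [169.8, 159.3, 275.2, 238.8] [225.22539022 200.3057232 ]
top [ 0.43412732 -0.02534791  1.29052135]
turntable 0.61 [196.1, 172.0, 280.8, 253.7] [238.41860958 209.0930479 ]
turntable 0.22 [106.7, 229.8, 144.1, 262.0] [126.99175258 243.61649485]
mat 0.61 [106.6, 227.6, 145.7, 260.7] [127.13249211 243.77917981]
mat 0.57 [197.8, 172.2, 280.4, 250.6] [240.61791045 215.62686567]
bottle_red 0.63 [249.1, 219.1, 257.5, 233.2] [251.33898305 224.6440678 ]
bottle_red 0.45 [207.6, 143.2, 251.6, 157.9] [227.57283951 149.14074074]
grip 0.88 [198.8, 165.3, 280.8, 251.9] [238.4682869  209.39320292]
```

```bash
python3 - <<'E'
import cv2
a=cv2.imread("pics/side0.png");b=cv2.imread("pics/top0.png")
cv2.imwrite("pics/s1.png",cv2.resize(a[110:290,110:350],None,fx=3.3,fy=3.3,interpolation=cv2.INTER_CUBIC))
cv2.imwrite("pics/t1.png",cv2.resize(b[110:290,100:340],None,fx=3.3,fy=3.3,interpolation=cv2.INTER_CUBIC))
E
```

```text
(no output)
```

View pics/s1.png

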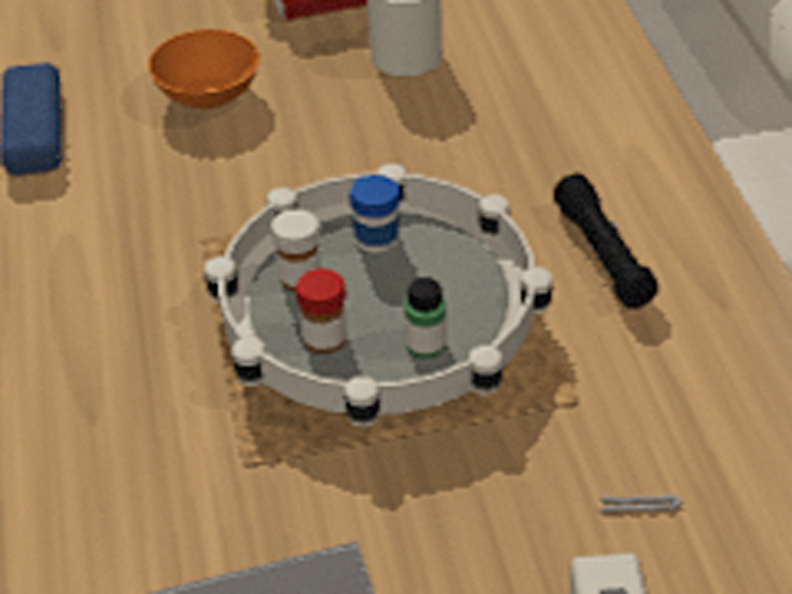

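View pics/t1.png

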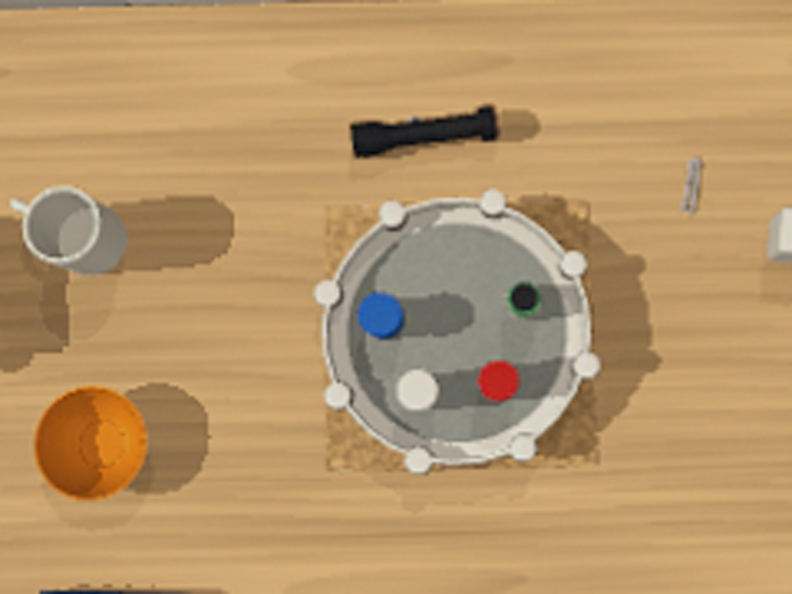

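View pics/top0.png

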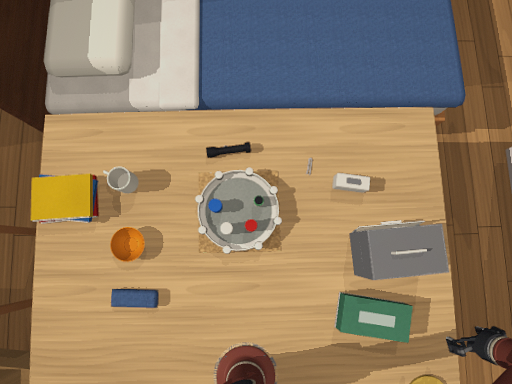

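```bash
cat > est.py <<'E'
from h import *
from scipy.optimize import least_squares
def blob(p,lo,hi,roi):
    hsv=cv2.cvtColor(p["color"],cv2.COLOR_RGB2HSV)
    m=cv2.inRange(hsv,lo,hi);z=np.zeros_like(m);l,t,r,b=roi;z[t:b,l:r]=m[t:b,l:r]
    v=np.argwhere(z);return v.mean(0)[::-1],len(v)
E
python3 - <<'E'
from est import *
p=imaging.snapshot("top")
g=np.array([(393,214),(491,202),(573,263),(587,364),(523,448),(419,460),(337,396),(327,292)])/3.3+[100,110]-.35
X=ray(p,g,.058)[:,:2];print(X)
def f(q):
    a=q[2]+np.arange(8)*-np.pi/4
    return (X-np.c_[q[0]+.141*np.cos(a),q[1]+.141*np.sin(a)]).ravel()
s=least_squares(f,[.5,0,.4]);print(s.x,np.degrees(s.x[2]),np.abs(s.fun).max())
c=s.x[:2]
for n,uv,z in(("red",(498,381),.094),("white",(417,389),.094),("blue",(381,315),.088),("green",(524,297),.096)):
    x=ray(p,[np.array(uv)/3.3+[100,110]-.35],z)[0,:2]-c;print(n,x,np.hypot(*x),np.degrees(np.arctan2(x[1],x[0])))
p=imaging.snapshot("side")
g=np.array([(282,197),(391,173),(493,204),(537,275),(486,353),(362,386),(248,346),(219,266)])/3.3+[110,110]-.35
X2=ray(p,g,.058)[:,:2];X=X2
s=least_squares(f,[.5,0,1.2]);print(s.x,np.degrees(s.x[2])%45,np.abs(s.fun).max())
x=ray(p,[np.array((321,287))/3.3+110-.35],.094)[0,:2]-s.x[:2];print(x,np.degrees(np.arctan2(x[1],x[0])))
p=imaging.snapshot("wrist");save(p,"w0")
E
```

```text
[[ 0.68628593  0.0770564 ]
 [ 0.69674683 -0.02690518]
 [ 0.62910159 -0.11162895]
 [ 0.52252804 -0.12245882]
 [ 0.43807784 -0.05352452]
 [ 0.42875629  0.05333525]
 [ 0.49617559  0.13692842]
 [ 0.60475249  0.14696019]]
[0.56280307 0.01247035 0.48976266] 28.061333255681983 0.0017426748677453474
red [-0.05755058 -0.04194033] 0.07121138397345177 -143.91708023543202
white [-0.06345283  0.03948561] 0.07473536869468556 148.1067063978759
blue [0.01282195 0.07539923] 0.0764816786061873 80.34893768652587
green [ 0.02659888 -0.07043917] 0.0752939337329149 -69.31271726068488
[0.56246348 0.01426286 2.0640513 ] 28.261427983112952 0.002353603734540577
[-0.0566936  -0.04701446] -140.3320058616317
```

Request:
{"api": "jog_arm", "payload": {
  "moves": [
    [0,0,-15,0,0,0,40],
    [0,0,-35,0,0,0,0],
    [0,0,-60,0,0,0,0],
    [0,0,-80,0,0,0,0],
    [0,0,-100,0,0,-5,0],
    [0,0,-110,0,0,-10,0],
    [0,0,-110,0,0,-14,0],
    [0,0,-110,0,0,-15,0]
  ]
}}

```text
t: 1.65
eef_pos: [0.1638, -0.6292, 0.3425]
eef_rot: [179.9, 0.0, 29.6]
ft_force: [0.2, 0.0, -0.3]
width: 0.0004
```

```bash
cat >> h.py <<'E'
from scipy.spatial.transform import Rotation as Ro
C=np.array([.5626,.0133])
def rel(xyz,yaw,pos=None,rot=None):
    s=sense(); R0=Ro.from_euler('xyz',s["eef_rot"] if rot is None else rot,degrees=True)
    p0=s["eef_pos"] if pos is None else np.array(pos)
    d=R0.inv().apply(np.array(xyz)-p0)*1000
    w=(R0.inv()*Ro.from_euler('xyz',[180,0,yaw],degrees=True)).as_rotvec(degrees=True)
    return np.r_[d,w].round(1)
def arc(th,r=.156,z=.037):
    a=np.radians(th);return [C[0]+r*np.cos(a),C[1]+r*np.sin(a),z],th+180
E
python3 - <<'E'
from h import *
s=sense();print(s["t"],s["eef_pos"],s["eef_rot"],s["width"],s["ft_force"])
p,y=arc(-129.4,z=.3);print(p,y,rel(p,y))
E
```

```text
1.65 [ 0.1638053  -0.62918067  0.34252472] [1.79908648e+02 1.88929542e-02 2.96017903e+01] 0.0003536080510103546 [ 0.20854375  0.01431452 -0.29555823]
[np.float64(0.4635820399404462), np.float64(-0.10724643746558674), 0.3] 50.599999999999994 [ 5.185e+02 -3.058e+02  4.190e+01  1.000e-01  0.000e+00 -2.100e+01]
```

Request:
{"api": "jog_arm", "payload": {
  "moves": [
    [15,-9,0,0,0,0,0],
    [50,-30,0,0,0,-1,0],
    [95,-57,0,0,0,-3,0],
    [143,-84,0,0,0,-5,0],
    [190,-112,0,0,0,-7,0],
    [238,-140,0,0,0,-9,0],
    [280,-165,0,0,0,-11,0],
    [300,-177,0,0,0,-12,0]
  ]
}}

```text
t: 2.65
eef_pos: [0.3388, -0.3244, 0.3421]
eef_rot: [179.9, -0.0, 41.8]
ft_force: [0.8, -0.5, 0.3]
width: -0.0001
```

```bash
python3 - <<'E'
from h import *
s=sense();print(s["t"],s["eef_pos"],s["eef_rot"],s["joint_pos"])
p,y=arc(-129.4,z=.3);print(p,y,rel(p,y))
E
```

```text
2.65 [ 0.33880754 -0.32439401  0.34209125] [ 1.79940250e+02 -4.18065150e-02  4.18473688e+01] [ 51.5763267   13.54106153 -13.40579016  99.27252551   3.33443265
  67.51065281 -10.89551211]
[np.float64(0.4635820399404462), np.float64(-0.10724643746558674), 0.3] 50.599999999999994 [ 2.378e+02 -7.860e+01  4.220e+01  1.000e-01 -0.000e+00 -8.800e+00]
```

Request:
{"api": "jog_arm", "payload": {
  "moves": [
    [10,-3,0,0,0,0,0],
    [40,-13,0,0,0,-1,0],
    [80,-26,5,0,0,-3,0],
    [125,-41,15,0,0,-5,0],
    [170,-56,25,0,0,-7,0],
    [210,-69,35,0,0,-8,0],
    [238,-79,42,0,0,-9,0],
    [238,-79,42,0,0,-9,0]
  ]
}}

```text
t: 3.65
eef_pos: [0.4634, -0.1093, 0.2987]
eef_rot: [-179.9, -0.0, 50.7]
ft_force: [-0.4, -0.5, -0.6]
width: 0.0001
```

```bash
python3 - <<'E'
from h import *
s=sense();print(s["t"],s["eef_pos"],s["eef_rot"],s["joint_pos"])
p,y=arc(-129.4,z=.037);print(p,y,rel(p,y))
p=imaging.snapshot("wrist");save(p,"w1")
E
```

```text
3.65 [ 0.46341744 -0.10933112  0.29871514] [-1.79931122e+02 -4.34863384e-04  5.06817768e+01] [ 27.72969197  17.03230038 -22.64826241 102.62438876   7.30677956
  61.84124125 -36.8072198 ]
[np.float64(0.4635820399404462), np.float64(-0.10724643746558674), 0.037] 50.599999999999994 [ 1.700e+00 -9.000e-01  2.617e+02 -1.000e-01 -0.000e+00  1.000e-01]
```

View pics/w1.png

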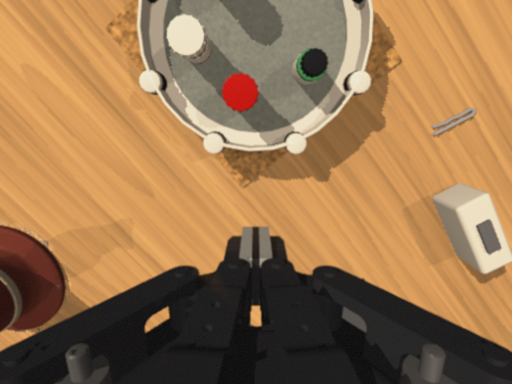

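```bash
python3 - <<'E'
from h import *
from scipy.optimize import least_squares
p=imaging.snapshot("wrist")
X=ray(p,[(151,80),(213,142),(296,142),(359,80)],.058)[:,:2]
def f(q):
    a=q[2]+np.arange(4)*np.pi/4
    return (X-np.c_[q[0]+.141*np.cos(a),q[1]+.141*np.sin(a)]).ravel()
s=least_squares(f,[.56,0.01,-3.4]);print(s.x,np.degrees(s.x[2])%45,np.abs(s.fun).max())
E
```

```text
[ 0.56348874  0.01036549 -3.4396344 ] 27.923466094061467 0.002086508588637785
```

Request:
{"api": "jog_arm", "payload": {
  "moves": [
    [0,0,25,0,0,0,0],
    [0,0,60,0,0,0,0],
    [0,0,100,0,0,0,0],
    [0,0,140,0,0,0,0],
    [0,0,180,0,0,0,0],
    [0,0,215,0,0,0,0],
    [0,0,245,0,0,0,0],
    [0,0,260,0,0,0,0]
  ]
}}

```text
t: 4.75
eef_pos: [0.4619, -0.1128, 0.038]
eef_rot: [-180.0, 0.2, 50.3]
ft_force: [0.0, 0.9, 0.1]
width: 0.0
```

```bash
python3 - <<'E'
from h import *
import h; h.C[:]=[.563,.0125]
s=sense();print(s["t"],s["eef_pos"],s["eef_rot"],s["ft_force"])
d=s["eef_pos"][:2]-C;print(np.hypot(*d),np.degrees(np.arctan2(d[1],d[0])))
for th in np.linspace(-129.4,-100,9)[1:]:
    print(round(th,1),rel(*arc(th)))
E
```

```text
4.75 [ 0.46191349 -0.11281089  0.03799782] [-1.79983088e+02  1.58751780e-01  5.03422901e+01] [0.03181197 0.93088731 0.13456491]
0.16100093418745287 -128.89262430131495
-125.7 [ 5.4  8.5  1.  -0.   0.2 -3.9]
-122.0 [ 6.4 18.5  1.  -0.   0.2 -7.6]
-118.4 [  8.   28.4   1.   -0.    0.2 -11.3]
-114.7 [ 10.3  38.1   1.   -0.    0.2 -15. ]
-111.0 [ 13.2  47.7   0.9  -0.    0.2 -18.6]
-107.4 [ 16.7  57.1   0.9  -0.    0.2 -22.3]
-103.7 [ 20.8  66.2   0.9  -0.1   0.2 -26. ]
-100.0 [ 25.4  75.    0.9  -0.1   0.2 -29.7]
```

```bash
python3 - <<'E'
from h import *
p=imaging.snapshot("side");save(p,"s2")
import h; h.C[:]=[.563,.0125]
imaging.snapshot("wrist")
s=sense();print(s["t"],s["eef_pos"],s["eef_rot"],s["ft_force"])
for th in [-128.5,-126,-123,-119.5,-116,-112.5,-109,-105.5]:
    print(round(th,1),rel(*arc(th,r=.157)))
cv2.imwrite("pics/s2c.png",cv2.resize(cv2.imread("pics/s2.png")[110:290,110:350],None,fx=3.3,fy=3.3))
E
```

```text
4.85 [ 0.46162331 -0.11233806  0.03808972] [-1.79914428e+02  1.78467156e-01  5.03712525e+01] [ 0.41637983  0.31219479 -0.03053321]
-128.5 [ 3.8  1.6  1.1 -0.1  0.2 -1.1]
-126 [ 4.1  8.4  1.1 -0.1  0.2 -3.6]
-123 [ 4.9 16.6  1.  -0.1  0.2 -6.6]
-119.5 [  6.3  26.1   1.   -0.1   0.2 -10.1]
-116 [  8.2  35.5   1.   -0.1   0.2 -13.6]
-112.5 [ 10.8  44.7   1.   -0.1   0.2 -17.1]
-109 [ 13.9  53.8   1.   -0.1   0.2 -20.6]
-105.5 [ 17.5  62.6   0.9  -0.1   0.2 -24.1]
```

View pics/s2c.png

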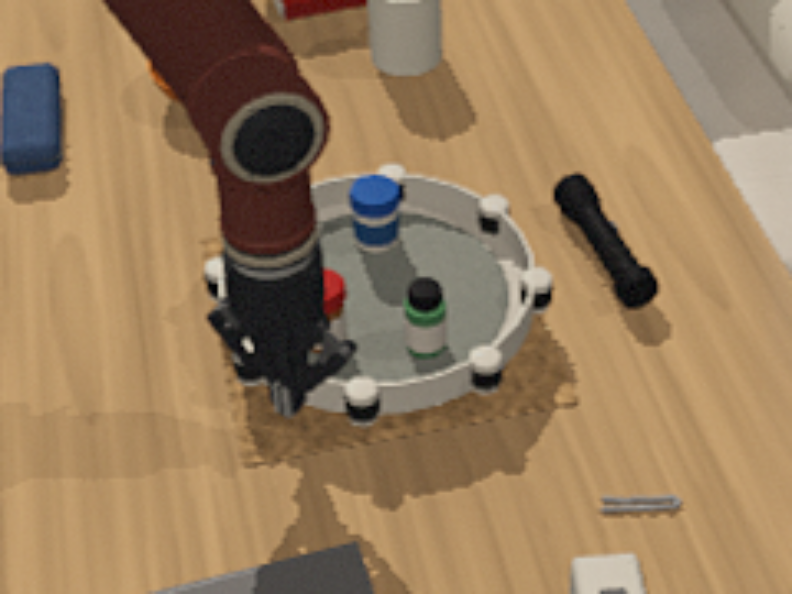

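Request:
{"api": "jog_arm", "payload": {
  "moves": [
    [3,2,0,0,0,-1,0],
    [4,8,0,0,0,-4,0],
    [5,17,0,0,0,-7,0],
    [6,24,0,0,0,-10,0],
    [8,31,0,0,0,-12,0],
    [9,39,0,0,0,-15,0],
    [11,47,0,0,0,-18,0],
    [14,55,0,0,0,-21,0]
  ]
}}

```text
t: 5.85
eef_pos: [0.5144, -0.1347, 0.0399]
eef_rot: [180.0, 0.0, 71.7]
ft_force: [-0.5, 0.1, 0.5]
width: 0.0001
```

```bash
cat > nxt.py <<'E'
from h import *
import h,sys; h.C[:]=[.563,.0125]
a,b=map(float,sys.argv[1:3]); r=float(sys.argv[3]) if len(sys.argv)>3 else .157
s=sense();print(s["t"],s["eef_pos"],s["eef_rot"],s["ft_force"],s["joint_pos"].round(0))
d=s["eef_pos"][:2]-C;print(np.hypot(*d),np.degrees(np.arctan2(d[1],d[0])))
for th in np.linspace(a,b,9)[1:]: print(round(th,1),rel(*arc(th,r=r)))
p=imaging.snapshot("top");save(p,"tt%d"%(s["t"]*100))
cv2.imwrite("pics/c.png",cv2.resize(p["color"][110:290,100:340,::-1],None,fx=3.3,fy=3.3))
E
python3 nxt.py -110 -84
```

```text
5.85 [ 0.51441221 -0.13468473  0.03991139] [1.79980026e+02 3.71104528e-02 7.16727155e+01] [-0.53764595  0.11443655  0.53286931] [ 26.  42. -21. 111.  27.  32. -32.]
0.1549971579656803 -108.26879664987922
-106.8 [-1.9  4.2  2.9  0.   0.  -1.6]
-103.5 [-1.4 13.1  2.9  0.   0.  -4.8]
-100.2 [-0.4 21.9  2.9  0.   0.  -8.1]
-97.0 [  1.1  30.7   2.9   0.    0.  -11.3]
-93.8 [  3.1  39.4   2.9   0.    0.  -14.6]
-90.5 [  5.5  47.9   2.9   0.    0.  -17.8]
-87.2 [  8.5  56.3   2.9   0.    0.  -21.1]
-84.0 [ 11.9  64.5   2.9   0.    0.  -24.3]
```

View pics/c.png

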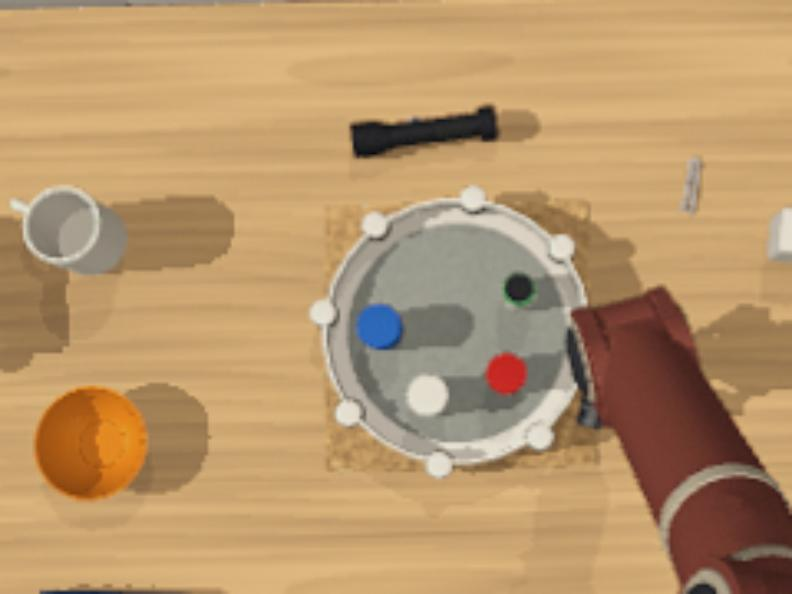

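Request:
{"api": "jog_arm", "payload": {
  "moves": [
    [-1,8,1,0,0,-3,0],
    [-1,17,2,0,0,-6,0],
    [1,27,2,0,0,-10,0],
    [3,37,2,0,0,-14,0],
    [5,46,2,0,0,-17,0],
    [8,55,2,0,0,-21,0],
    [12,64,2,0,0,-24,0],
    [16,73,2,0,0,-28,0]
  ]
}}

```text
t: 6.9
eef_pos: [0.5886, -0.1426, 0.0378]
eef_rot: [-180.0, 0.1, 99.7]
ft_force: [-0.6, -0.3, 0.1]
width: -0.0001
```

```bash
python3 nxt.py -80 -52
```

```text
6.9 [ 0.58856493 -0.1426192   0.03775405] [-1.79977079e+02  6.20469977e-02  9.96516796e+01] [-0.60524526 -0.31226798  0.07843398] [ 29.  48. -29.  99.  33.  42.  -8.]
0.15721174539258675 -80.64130890817219
-76.5 [ 0.6 11.3  0.7 -0.   0.1 -3.8]
-73.0 [ 1.5 20.9  0.7 -0.   0.1 -7.3]
-69.5 [  3.   30.4   0.7  -0.    0.1 -10.8]
-66.0 [  5.1  39.7   0.7  -0.    0.1 -14.3]
-62.5 [  7.8  48.9   0.7  -0.    0.1 -17.8]
-59.0 [ 11.   58.    0.7  -0.    0.1 -21.3]
-55.5 [ 14.7  66.8   0.7  -0.    0.1 -24.8]
-52.0 [ 19.   75.4   0.7  -0.    0.1 -28.3]
```

View pics/c.png

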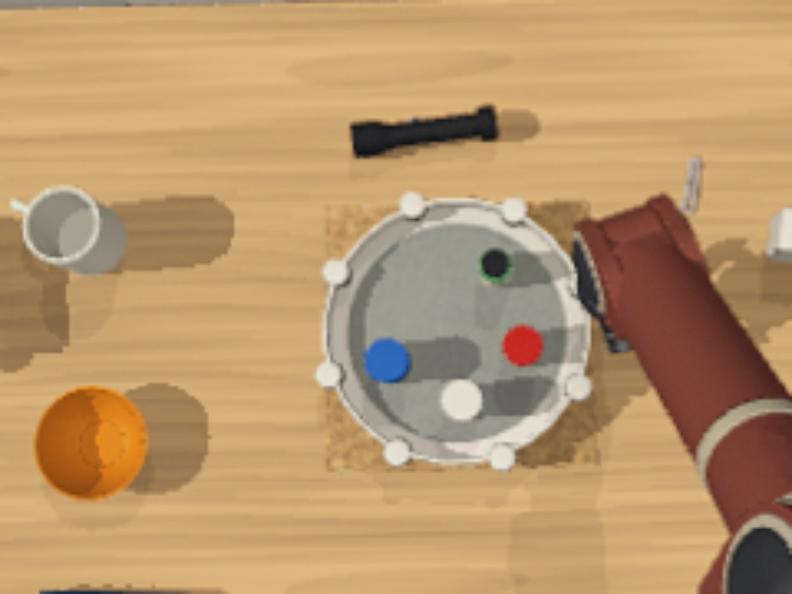

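Request:
{"api": "jog_arm", "payload": {
  "moves": [
    [0,9,0,0,0,-3,0],
    [1,18,0,0,0,-6,0],
    [2,28,0,0,0,-10,0],
    [5,39,0,0,0,-14,0],
    [7,48,0,0,0,-17,0],
    [11,58,0,0,0,-21,0],
    [15,67,0,0,0,-25,0],
    [19,75,0,0,0,-28,0]
  ]
}}

```text
t: 7.95
eef_pos: [0.6596, -0.1118, 0.0376]
eef_rot: [-180.0, 0.1, 127.6]
ft_force: [0.5, -1.1, -0.3]
width: -0.0004
```

```bash
python3 nxt.py -52 -24
```

```text
7.95 [ 0.65956065 -0.11183836  0.03760695] [-1.79959427e+02  9.90853893e-02  1.27566377e+02] [ 0.52646383 -1.11254546 -0.29675033] [ 27.  54. -37.  87.  38.  52.  15.]
0.1574293069132813 -52.167234219593254
-48.5 [ 0.8 10.   0.6 -0.   0.1 -3.9]
-45.0 [ 1.7 19.6  0.6 -0.   0.1 -7.4]
-41.5 [  3.3  29.    0.6  -0.    0.1 -10.9]
-38.0 [  5.4  38.4   0.6  -0.1   0.1 -14.4]
-34.5 [  8.1  47.6   0.6  -0.1   0.1 -17.9]
-31.0 [ 11.3  56.6   0.5  -0.1   0.1 -21.4]
-27.5 [ 15.1  65.5   0.5  -0.1   0.1 -24.9]
-24.0 [ 19.4  74.    0.5  -0.1   0.1 -28.4]
```

View pics/c.png

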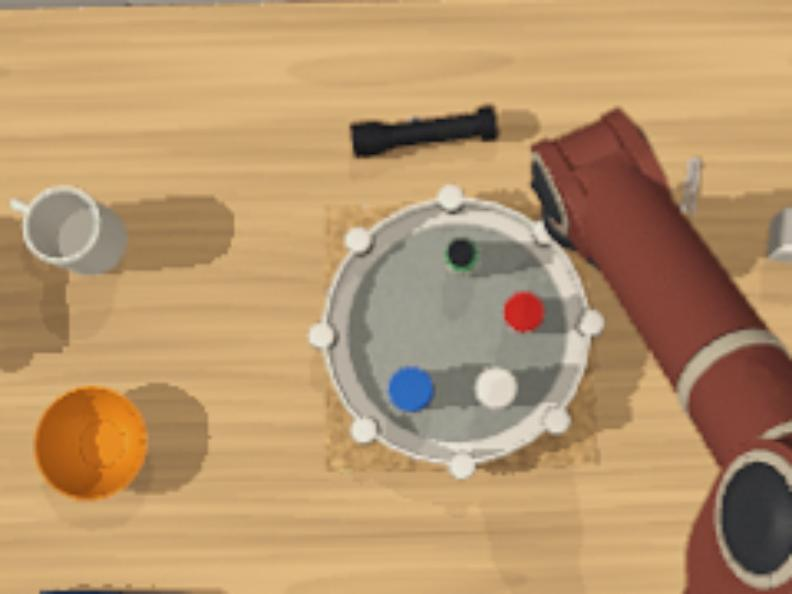

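Request:
{"api": "jog_arm", "payload": {
  "moves": [
    [0,9,0,0,0,-3,0],
    [1,18,0,0,0,-6,0],
    [2,28,0,0,0,-10,0],
    [5,39,0,0,0,-14,0],
    [7,48,0,0,0,-17,0],
    [11,58,0,0,0,-21,0],
    [15,67,0,0,0,-25,0],
    [19,75,0,0,0,-28,0]
  ]
}}

```text
t: 9.0
eef_pos: [0.7074, -0.0505, 0.0376]
eef_rot: [-180.0, 0.1, 155.6]
ft_force: [0.1, -0.9, -0.4]
width: 0.0
```

```bash
python3 nxt.py -24 4; python3 -c "
from h import *
p=imaging.snapshot('side');save(p,'s3')"
```

```text
9.0 [ 0.70736618 -0.05051631  0.03756813] [-1.79952087e+02  6.96497516e-02  1.55565516e+02] [ 0.10583003 -0.88879996 -0.40850287] [ 23.  59. -43.  80.  43.  59.  37.]
0.15752031272967942 -23.581428506241775
-20.5 [ 0.9  8.4  0.6 -0.1  0.1 -3.9]
-17.0 [ 1.8 18.   0.6 -0.1  0.1 -7.4]
-13.5 [  3.4  27.4   0.5  -0.1   0.1 -10.9]
-10.0 [  5.5  36.8   0.5  -0.1   0.1 -14.4]
-6.5 [  8.1  46.    0.5  -0.1   0.1 -17.9]
-3.0 [ 11.4  55.    0.5  -0.1   0.1 -21.4]
0.5 [ 15.1  63.8   0.5  -0.1   0.1 -24.9]
4.0 [ 19.4  72.4   0.5  -0.1   0.1 -28.4]
```

View pics/c.png

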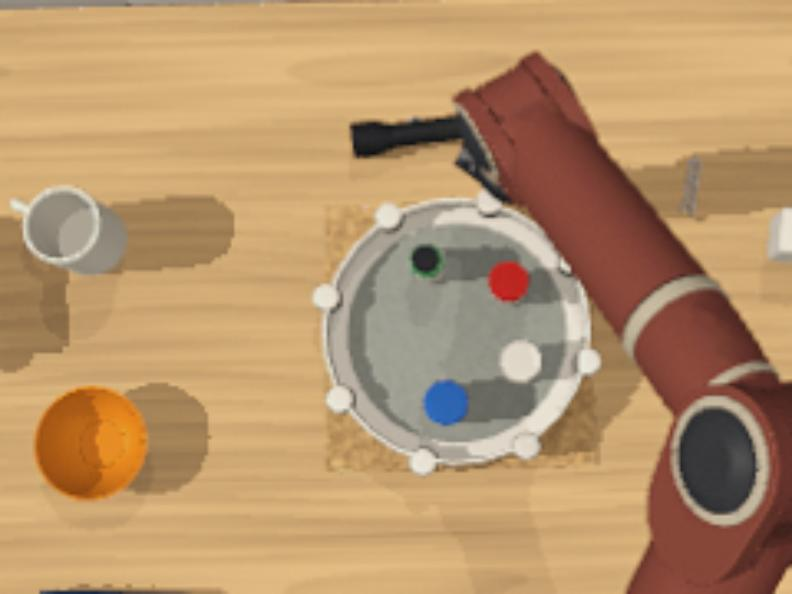

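View pics/s3.png

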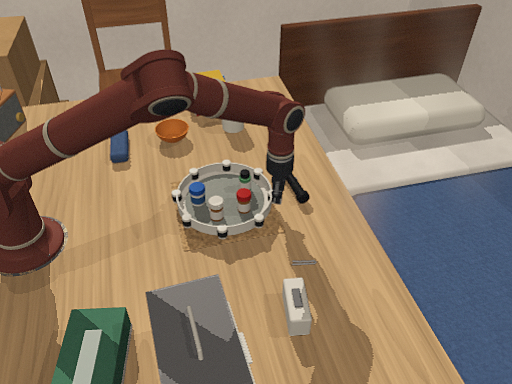

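```bash
python3 - <<'E'
from h import *
p=imaging.snapshot("top")
print(ray(p,np.array([(360,157),(390,151),(430,147),(495,137),(352,122),(495,106)])/3.3+[100,110]-.35,.025))
d=imaging.trace(p,"bottle_red")[0];print(d["bbox"],d["confidence"])
x=ray(p,[np.array((509,282))/3.3+[100,110]-.35],.094)[0,:2]-[.563,.0125];print(x,np.degrees(np.arctan2(x[1],x[0])))
E
```

```text
[[ 0.75761586  0.1153164   0.025     ]
 [ 0.76358497  0.08240704  0.025     ]
 [ 0.76705198  0.03850495  0.025     ]
 [ 0.77670719 -0.03308336  0.025     ]
 [ 0.79750568  0.12395488  0.025     ]
 [ 0.81206696 -0.03394286  0.025     ]]Traceback (most recent call last):
  File "<stdin>", line 4, in <module>
IndexError: list index out of range
```

```bash
python3 - <<'E'
from h import *
p=imaging.snapshot("top")
x=ray(p,[np.array((509,282))/3.3+[100,110]-.35],.094)[0,:2]-[.563,.0125];print(x,np.degrees(np.arctan2(x[1],x[0])))
g=np.array([(388,216),(326,296),(340,399),(423,462),(526,445),(588,360)])/3.3+[100,110]-.35
X=ray(p,g,.058)[:,:2]-[.563,.0125];print((np.degrees(np.arctan2(X[:,1],X[:,0]))%45).round(1))
E
```

```text
[ 0.04243944 -0.05568807] -52.689258569972715
[29.9 29.5 30.  29.9 29.6 30.1]
```

Request:
{"api": "jog_arm", "payload": {
  "moves": [
    [0,9,0,0,0,-3,0],
    [1,18,0,0,0,-6,0],
    [2,28,0,0,0,-10,0],
    [5,39,0,0,0,-14,0],
    [7,48,0,0,0,-17,0],
    [11,58,0,0,0,-21,0],
    [15,67,0,0,0,-25,0],
    [19,75,0,0,0,-28,0]
  ]
}}

```text
t: 10.25
eef_pos: [0.7209, 0.0264, 0.0374]
eef_rot: [-180.0, 0.0, -176.3]
ft_force: [1.0, -0.5, -0.2]
width: -0.0002
```

```bash
python3 nxt.py 4 26
```

```text
10.25 [0.72092412 0.0263984  0.03737276] [-1.79975719e+02  1.78308499e-02 -1.76312048e+02] [ 0.97623878 -0.49959461 -0.18877703] [ 19.  61. -49.  77.  48.  63.  57.]
0.15853451309318042 5.029460333923374
6.8 [ 1.7  4.7  0.4 -0.   0.  -3.1]
9.5 [ 2.3 12.2  0.4 -0.   0.  -5.8]
12.2 [ 3.2 19.7  0.4 -0.   0.  -8.6]
15.0 [  4.5  27.1   0.4  -0.    0.  -11.3]
17.8 [  6.2  34.4   0.4  -0.    0.  -14.1]
20.5 [  8.2  41.7   0.4  -0.    0.  -16.8]
23.2 [ 10.6  48.9   0.3  -0.    0.  -19.6]
26.0 [ 13.2  55.9   0.3  -0.    0.  -22.3]
```

View pics/c.png

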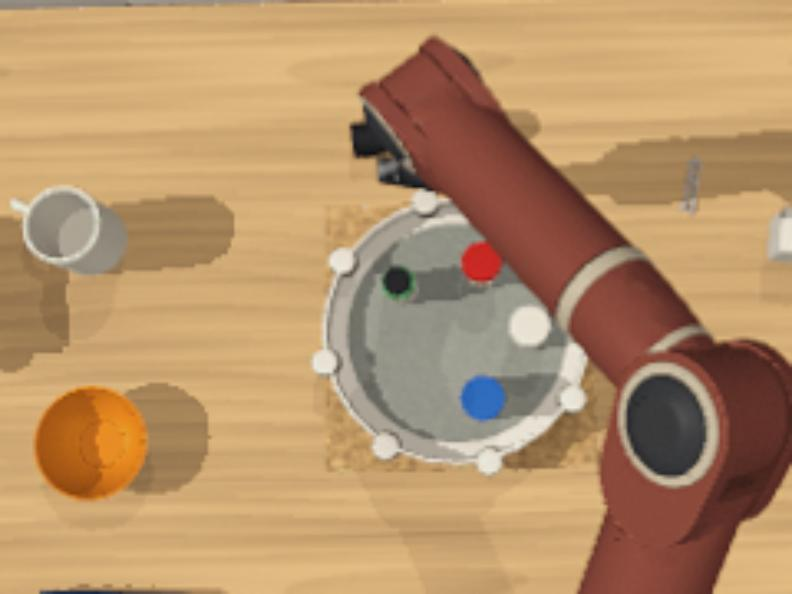

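```bash
python3 - <<'E'
from h import *
p=imaging.snapshot("top")
x=ray(p,[np.array((482,261))/3.3+[100,110]-.35],.094)[0,:2]-[.563,.0125];print(x,np.degrees(np.arctan2(x[1],x[0])))
g=np.array([(426,203),(342,260),(324,361),(387,445),(489,461),(572,397)])/3.3+[100,110]-.35
X=ray(p,g,.058)[:,:2]-[.563,.0125];print((np.degrees(np.arctan2(X[:,1],X[:,0]))%45).round(1))
E
```

```text
[ 0.06477664 -0.02870177] -23.897568480958473
[12.4 12.6 12.4 13.2 12.7 12.9]
```

Request:
{"api": "jog_arm", "payload": {
  "moves": [
    [0,9,0,0,0,-3,0],
    [1,18,0,0,0,-6,0],
    [2,27,0,0,0,-10,0],
    [4,36,0,0,0,-13,0],
    [6,44,0,0,0,-16,0],
    [8,51,0,0,0,-19,0],
    [10,57,0,0,0,-21,0],
    [12,61,0,0,0,-22,0]
  ]
}}

```text
t: 11.35
eef_pos: [0.7048, 0.0871, 0.0374]
eef_rot: [180.0, 0.0, -154.3]
ft_force: [1.4, -0.7, -1.1]
width: -0.0001
```

```bash
python3 nxt.py 28 30; python3 -c "
from h import *
p=imaging.snapshot('side');save(p,'s4')"
```

```text
11.35 [0.70483679 0.08706545 0.03735478] [ 1.79987372e+02  1.54956412e-02 -1.54312513e+02] [ 1.44695874 -0.71814896 -1.14056597] [ 16.  62. -53.  79.  51.  64.  71.]
0.16024256809550366 27.731492520205144
28.2 [ 3.3  1.3  0.4  0.   0.  -2.6]
28.5 [ 3.3  2.   0.4  0.   0.  -2.8]
28.8 [ 3.4  2.7  0.4  0.   0.  -3.1]
29.0 [ 3.4  3.4  0.4  0.   0.  -3.3]
29.2 [ 3.4  4.   0.4  0.   0.  -3.6]
29.5 [ 3.5  4.7  0.4  0.   0.  -3.8]
29.8 [ 3.5  5.4  0.4  0.   0.  -4.1]
30.0 [ 3.6  6.1  0.4  0.   0.  -4.3]
```

View pics/c.png

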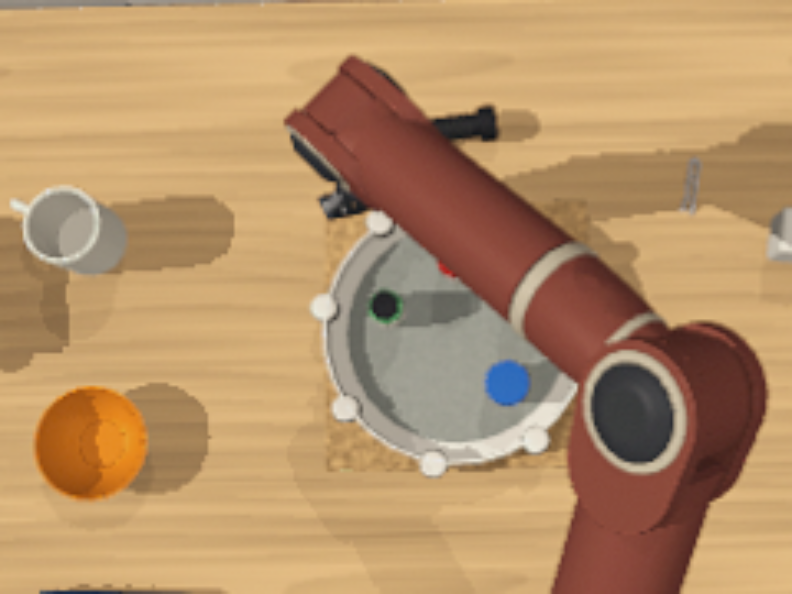

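View pics/s4.png

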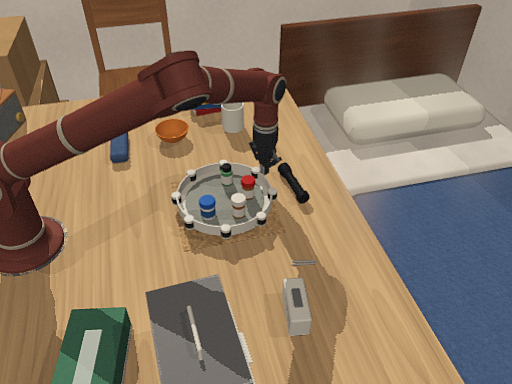

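```bash
python3 - <<'E'
from h import *
p=imaging.snapshot("top")
g=np.array([(380,222),(323,307),(346,408),(433,463),(536,440)])/3.3+[100,110]-.35
X=ray(p,g,.058)[:,:2]-[.563,.0125];print((np.degrees(np.arctan2(X[:,1],X[:,0]))%45).round(1))
p=imaging.snapshot("side")
hsv=cv2.cvtColor(p["color"],cv2.COLOR_RGB2HSV);m=((hsv[...,0]<6)|(hsv[...,0]>174))&(hsv[...,1]>150)
z=np.zeros_like(m);z[165:205,230:262]=m[165:205,230:262];v=np.argwhere(z)
print(len(v),v.min(0),v.max(0),v.mean(0))
x=ray(p,[v.mean(0)[::-1]],.088)[0,:2]-[.563,.0125];print(x,np.degrees(np.arctan2(x[1],x[0])))
E
```

```text
[34.3 34.4 34.6 34.1 34.2]
153 [175 241] [187 254] [181.03267974 247.78431373]
[ 0.07006941 -0.00221688] -1.8121398062291147
```

Request:
{"api": "jog_arm", "payload": {
  "moves": [
    [-1,-4,0,0,0,0,0],
    [-2,-10,0,0,0,0,0],
    [-3,-17,0,0,0,0,0],
    [-3,-20,0,0,0,0,0],
    [-3,-20,-10,0,0,0,0],
    [-3,-20,-35,0,0,0,0],
    [-3,-20,-70,0,0,0,0],
    [-3,-20,-105,0,0,0,0]
  ]
}}

```text
t: 12.55
eef_pos: [0.7165, 0.0708, 0.1458]
eef_rot: [180.0, 0.1, -154.3]
ft_force: [-0.2, -0.3, -0.2]
width: -0.0002
```

Request:
{"api": "jog_arm", "payload": {
  "moves": [
    [0,0,-20,0,0,0,0],
    [0,0,-50,0,0,0,0],
    [0,0,-80,0,0,0,0],
    [0,0,-110,0,0,0,0],
    [0,0,-135,0,0,0,0],
    [0,0,-150,0,0,0,0],
    [0,0,-150,0,0,0,0],
    [0,0,-150,0,0,0,0]
  ]
}}

```text
t: 13.55
eef_pos: [0.7159, 0.0695, 0.291]
eef_rot: [-180.0, -0.1, -154.4]
ft_force: [-0.6, -1.2, 0.5]
width: 0.0002
```

```bash
python3 - <<'E'
from h import *
s=sense();print(s["t"],s["eef_pos"],s["eef_rot"],s["ft_force"])
for n,r in(("side",(230,165,262,205)),("top",(180,150,290,250))):
    p=imaging.snapshot(n);save(p,"f_"+n)
    hsv=cv2.cvtColor(p["color"],cv2.COLOR_RGB2HSV);m=((hsv[...,0]<6)|(hsv[...,0]>174))&(hsv[...,1]>190)
    z=np.zeros_like(m);l,t,rr,b=r;z[t:b,l:rr]=m[t:b,l:rr];v=np.argwhere(z)
    print(n,len(v),v.mean(0),v.min(0),v.max(0),ray(p,[v.mean(0)[::-1]],.09)[0,:2]-[.563,.0125])
b=cv2.imread("pics/f_top.png");cv2.imwrite("pics/f_c.png",cv2.resize(b[110:290,100:340],None,fx=3.3,fy=3.3))
E
```

```text
13.55 [0.71592456 0.06952016 0.29104272] [-1.79995915e+02 -1.24357487e-01 -1.54381179e+02] [-0.58988456 -1.15155883  0.47691946]
side 144 [181.25       247.79861111] [175 241] [187 254] [ 0.06934545 -0.00538626]<stdin>:7: RuntimeWarning: Mean of empty slice.
  ret = um.true_divide(
Traceback (most recent call last):
ValueError: zero-size array to reduction operation minimum which has no identity
```

View pics/f_side.png

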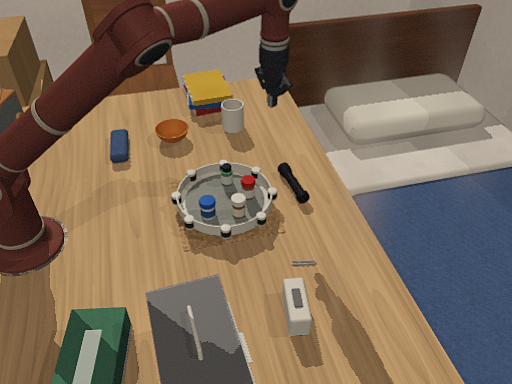

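```bash
python3 - <<'E'
from h import *
p=imaging.snapshot("wrist");save(p,"fw")
hsv=cv2.cvtColor(p["color"],cv2.COLOR_RGB2HSV);m=((hsv[...,0]<6)|(hsv[...,0]>174))&(hsv[...,1]>190)&(hsv[...,2]>120)
n,l,st,c=cv2.connectedComponentsWithStats(m.astype(np.uint8))
for i in range(1,n):
    if st[i,4]>60: print(st[i],c[i],ray(p,[c[i]],.092)[0,:2]-[.563,.0125])
E
```

```text
[ 222   62   37   39 1080] [240.06296296  81.09351852] [ 0.07058665 -0.00223348]
```

View pics/fw.png

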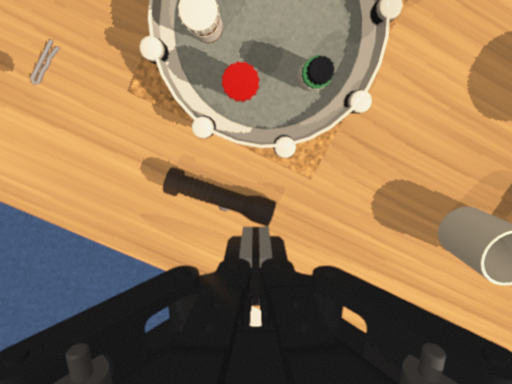

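The wrist view shows the red cap at pixel (240, 81). That is about 71 mm to the bed side of the axis and 2 mm off the line. The bottles in view are upright and the torch is where it was.

```bash
python3 -c "
from h import *
print(manip.job_done())"
```

```text
the job is handed in; nothing more can be done
None
```

The red-capped bottle now stands at the front of the turntable, facing the bed, and the job is handed in. I used one slow sweep of the shut fingertips against a single rim grip, about 141° anticlockwise. I then backed the fingers off and raised them clear.

- **Position:** the wrist view put the bottle about 71 mm to the bed side of the axis and 2 mm off the line. The side view put it about 69 mm and 5 mm off. Both are well inside the 45 mm and 18 mm limits.
- **Stillness and bystanders:** the red cap was at the same place in side pictures taken before and after I withdrew. All four bottles looked upright, and nothing else on the board appeared to have moved. I checked the bystanders and bin by eye, not by measurement.
- **Force:** the readings between moves stayed under about 2 N.
- **Checks that failed:** the last overhead check found no red cap because the arm blocked that camera. An earlier search for the red bottle by the network in the overhead picture also found nothing, so I read its position from the pixels instead.

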